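# Load gouge handles into the boring machine's chute

### The arm

A 6-joint arm with a two-finger parallel gripper is mounted at the origin on the work surface. World frame = base frame: x ahead of the robot, y to its left, z up, the work surface at z = 0. Lengths are in mm, angles in rad, forces in N, time in s.
With the tool pointing down it reaches from about 300 to 775 mm from the base axis. Payload 14.6 kg.
Tool frame: the origin (TCP) lies at the very end of the fingers, on their centre line; the grasp point (between the pads) lies 19 mm behind it; z points along the fingers, y is the line along which they close (so a half turn about z gives the same grasp; the last joint's range is limited). The gripper opens to 94 mm and grips with 3 to 60 N. Pads are 16 mm wide; open, the fingers measure 119 mm over their backs; the gripper's body (75 mm by 177 mm) begins 78 mm behind the grasp point.
Start: joints at [-1.202, 0.3, 1.521, -0, 1.321, -0.067], TCP at [232.167, -498.586, 181.546] pointing down, gripper open.
Joint ranges: [-3.03, 3.03], [-0.79, 2.21], [0.23, 2.52], [-1.04, 4.18], [0, 3.07], [-2.55, 2.55]. Speed limits (rad/s): [2.22, 2.22, 2.57, 3.14, 3.14, 3.14].

### API

Orientations are given as a unit quaternion [w, x, y, z].
In Python, from bench import env gives the robot as it stands.
- The arm moves only by the tool step_arm, never from a script. Its argument "steps" is a list of rows, each a list of 6 numbers: the shift along the tool's x, y, z each as a share of 0.12 m, from -1 to 1, then the turn, a rotation vector about the tool's x, y, z each as a share of pi rad, from -1 to 1. A call has 1 to 5 rows; each row is the pose to reach, as a shift and turn from the pose commanded when the call began, along the tool's axes at that moment, turning the shorter way round; what a row does not reach only later rows make up. A row lasts 1/12 s, in which the tool goes at most 41.7 mm and 7.16 degrees, less where a joint would pass 70% of its speed; a pose out of reach is approached as far as the arm can. A call with a number of a shift or a turn outside -1 to 1 is refused whole. A call with a gripper value outside its range is refused whole. "grip" is the opening, from -1 (shut) to 1 (fully open), set as the call begins (left out, the last holds). The fingers move at their own pace and stop on an object; "newtons" is the grip in N (left out, the last holds). Time passes only in rows, so rows that repeat a pose let the fingers close. It gives the time, the measured TCP pose, the force, the opening and the grip force at its end, in the units of the state.
- env.observe(): the state, without advancing time (a new reading comes with each control period).
- env.grab_frame(name): name is "scene" or "side" or "wrist"; returns a dict with "color" (480x640x3 uint8, red, green, blue), "range_z" (480x640 float32, mm along the optical axis (not along the pixel's ray), 0 where there is no reading), "K" (3x3 intrinsics, pixels), "eye" and "orientation" of the camera in the world; the wrist camera has in their place "hand_eye" (4x4, takes a point from camera to tool coordinates, whose origin is the TCP and whose axes are the flange's). Camera axes: x right, y down, z forward; pixel columns grow to the right and rows downward; lengths in mm; the calibration is good to about 2 mm. The wrist camera is an equidistant fisheye: a pixel r from the principal point sees the ray r / f radians off the axis. A picture is of the moment at which its call begins: read the wrist's pose just before it.
- env.hand_in(): hands the job in; it is judged then, once.
Trained networks look in a picture, given as the dict that the camera call returned (one of the last four; its "shot" number tells which), for a name from the list of things; names that differ only in an ending like _2 or _b are one class to them, and where a whole thing is asked for, a point or a joint stands for the part that bears it (a point fixed in the world has none). Each returns a list of dicts, best first, with "confidence" (0 to 1); they miss things now and then, are a little off and sometimes report something else, mostly with a low value. They report only what shows in the picture. A call takes as long as a camera call. They do not tell look-alikes from the thing itself.
- env.look_for(picture, query): "rect" ([centre column, centre row, width, height] in pixels, round what is visible of it).
- env.trace(picture, query): "mask" (480x640 bool, what is visible of it) and "rect" ([centre column, centre row, width, height] in pixels, round what is visible of it).
The state is a dict: "time_s": time; "joints": joint angles; "dq": joint speeds; "joint_torque": joint torques, N m; "position": TCP position; "ee_rot": TCP orientation; "force": force on the tool from outside, world axes, zero at the start; "ft_torque": the same for the moment, N m; "finger_gap": opening from 0.0 (shut) to 1.0 (fully open); "grip_force": force on a finger pad.
Only numpy, scipy, OpenCV 4.12 (cv2) and the standard library are available. Lean on these libraries where they do the work, as an engineer would, in place of code of your own. Each camera call takes 0.05 s, during which the arm holds its last target. There are 200 camera calls.

### The job

Load the two full-size handles that have a steel ferrule into the sloping steel chute of the boring machine, one after the other, each with its ferrule end pointing downhill, so that they slide down and come to rest in line, one against the stop and the other against the first. Leave the bare handle blank without a ferrule and the short handle out of the chute.

Things in the scene. Friction and masses are not known exactly. Their poses are not given: they have to be found in the camera images.
- handle_a: pale wood tool handle, 110 mm long, about 60 g: octagonal butt part 28 mm across flats, 78 mm long; 12 mm neck; round steel ferrule 22 mm thick, 20 mm long. Origin on its axis at mid-length, 14 mm above what it lies on; x points along it to the ferrule end, z up. Grip across the flats, 8 to 15 mm from the origin towards the butt (-x), where it balances.
- handle_b: the second handle, alike in shape, size, mass, origin and axes to handle_a: octagonal pale wood 110 mm long with a steel ferrule. Lying among both are a bare octagonal blank of the same size without ferrule and a short (66 mm) ferruled handle: neither is wanted.
- trough: fixed waxed-steel chute at 25 deg, floor 330 x 46 mm inside. Origin: floor centre line at the stop (low end), 35 mm above the bench; x uphill along the floor, y across, z square to it. Stop 34 mm high. Side walls 16 mm high for x 0-200 mm; only lips 6 mm high, 41 mm apart on the loading end, x 200-330 (keep fingertips 8 mm above the floor). Walls 5 mm thick. Slick: a handle let go slides down.
- trough_load (a point): where to lay a handle: floor point on the centre line 260 mm uphill of the stop, middle of the open loading end; axes as the trough's. A handle laid along the trough with its middle near here is clear of a handle at rest below, and the gripping fingers clear the 16 mm walls.
Not all that is in view belongs to the job. Leave any green or pink look-alike of the handle_a alone.

How it is judged:
By the outcome, as a careful person would: the job done as asked, in the order asked, and still so for the second after the job is handed in, with the robot touching nothing.
It also fails if it takes over 64 s, if anything falls off the work surface, if the arm or the gripper's body presses on something with over 40 N, if the wrist force passes 120 N, or if a joint passes its speed limit or range.

## Working session

There is one attempt and no reset: what is moved stays moved. The work goes in short steps, Python scripts to look and compute and a tool call to move; the robot and the scene stay as the last step left them, time stands still between calls to the robot, and variables do not carry over. Pictures are saved under pics/ and viewed, at most 10 in all, crops included, and the job is handed in when it is done.

Besides the shell and the picture viewer there is one more tool, called after "Request:" as a command line: name --pt "numbers of a row" for each row, then --argument value for the rest. step_arm: Moves the arm, as the interface text tells. Its arguments: {"type":"object","properties":{"steps":{"type":"array"},"grip":{"type":"number"},"newtons":{"type":"number"}},"required":["steps"]}

```bash
mkdir -p pics
cat > h.py <<'E'
import numpy as np, cv2
from scipy.spatial.transform import Rotation as R
from bench import env
def q2r(q): return R.from_quat([q[1],q[2],q[3],q[0]])
def cloud(p):
    z=p["range_z"]; K=np.array(p["K"]); v,u=np.mgrid[:480,:640]
    c=np.stack([(u-K[0,2])/K[0,0]*z,(v-K[1,2])/K[1,1]*z,z],-1)
    o=np.array(p["orientation"]); M=q2r(o).as_matrix() if o.size==4 else o.reshape(3,3)
    w=c@M.T+np.array(p["eye"]); w[z<=0]=np.nan
    return w
def save(n,p): cv2.imwrite(f"pics/{n}.png",p["color"][...,::-1])
E
python3 - <<'E'
from h import *
s=env.observe(); print(s)
for n in ("scene","side"):
    p=env.grab_frame(n); save(n,p); w=cloud(p); np.save(n+".npy",w); print(n,p["eye"],p["orientation"],p["K"])
    for q in ("handle_a","trough"):
        for d in env.trace(p,q):
            m=d["mask"]; x=w[m]; x=x[~np.isnan(x).any(1)]
            if len(x)<5: continue
            print(q,round(d["confidence"],2),np.round(d["rect"]),m.sum(),np.median(x,0).round(),x.min(0).round(),x.max(0).round(),p["color"][m].mean(0).round())
E
```

```text
{'time_s': 0.0, 'joints': array([-1.20157875e+00,  3.00497384e-01,  1.52159931e+00,  3.16339304e-05,
        1.32066363e+00, -6.66139704e-02]), 'dq': array([-0.00045119, -0.00030332,  0.00018749, -0.00033269,  0.00115546,
       -0.00355706]), 'joint_torque': array([ 5.67453590e-04, -5.31803262e+01, -3.52734876e+01,  7.08857970e-02,
        2.44101678e-02, -9.31749014e-05]), 'position': array([ 232.08455759, -498.31644737,  180.96420964]), 'ee_rot': array([-5.79475299e-04,  9.76350852e-01,  2.16191289e-01, -7.28513534e-05]), 'force': array([-0.10982567, -0.0516817 , -0.27067292]), 'ft_torque': array([0.0043549 , 0.01423862, 0.00944878]), 'grip_force': 0.0, 'finger_gap': 0.9986491272764062}
scene [1171.08087133 -174.22742576  941.93308321] [-0.27404242  0.7346333   0.58359581 -0.21125955] [[524.59741417   0.         323.677496  ]
 [  0.         524.59741417 231.1524374 ]
 [  0.           0.           1.        ]]
handle_a 0.97 [181. 283.  48.  21.] 614 [ 477. -316.   23.] [ 439. -364.    7.] [ 510. -265.   31.] [195. 156. 111.]
handle_a 0.95 [173. 344.  20.  53.] 810 [ 617. -338.   23
[... 500 characters left out ...]
[[487.41028651   0.         322.09141317]
 [  0.         487.41028651 243.29098757]
 [  0.           0.           1.        ]]
handle_a 0.97 [345. 440.  42.  48.] 666 [ 361. -441.   26.] [ 332. -496.    7.] [ 388. -389.   34.] [ 81. 138.  91.]
handle_a 0.64 [366. 374.  18.  49.] 603 [ 465. -324.   25.] [ 431. -368.   -4.] [ 514. -264.   34.] [188. 159. 130.]
handle_a 0.63 [314. 405.  11.  21.] 127 [ 320. -350.   25.] [ 269. -510.   -4.] [ 333. -335.  403.] [161. 104. 119.]
handle_a 0.62 [423. 362.  46.  17.] 536 [ 606. -343.   25.] [ 556. -360.   -2.] [ 677. -318.   33.] [194. 168. 140.]
trough 0.76 [315. 172.  24.  44.] 754 [569. 304. 104.] [501. 140.  32.] [630. 458. 182.] [146. 144. 148.]
```

Run:
```python
import cv2
a=cv2.imread("pics/scene.png"); 
cv2.imwrite("pics/crop1.png",cv2.resize(a[190:390,80:280],None,fx=3,fy=3,interpolation=cv2.INTER_CUBIC))
```

```text
(no output)
```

View pics/scene.png

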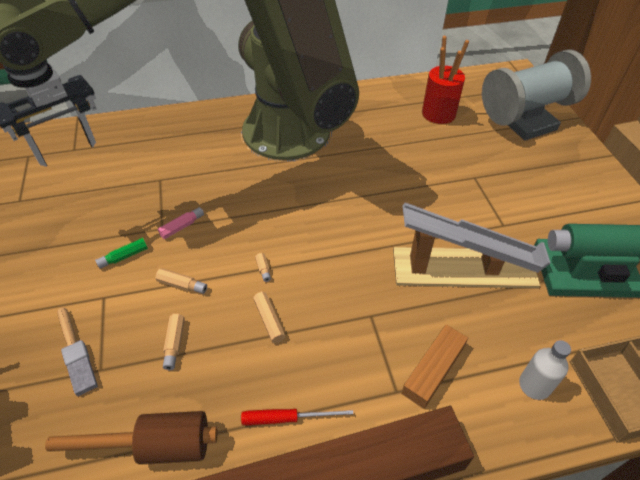

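View pics/crop1.png

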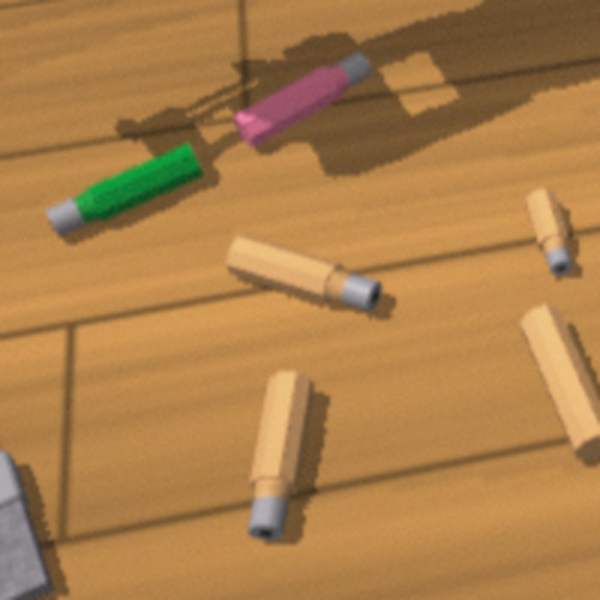

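View pics/side.png

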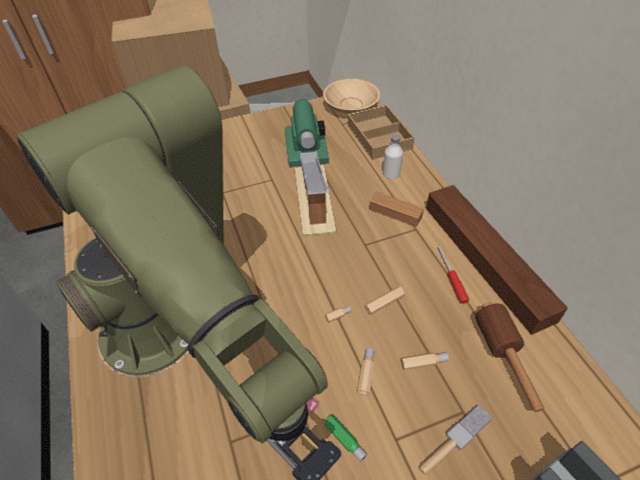

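Run:
```python
from h import *
W={n:np.load(n+".npy") for n in("scene","side")}
C={n:cv2.imread(f"pics/{n}.png")[...,::-1].astype(int) for n in W}
boxes={"A":(415,530,-380,-250),"B":(540,690,-380,-300)}
for k,(x0,x1,y0,y1) in boxes.items():
  for n in W:
    w=W[n]; m=(w[...,0]>x0)&(w[...,0]<x1)&(w[...,1]>y0)&(w[...,1]<y1)&(w[...,2]>10)&(w[...,2]<45)
    lab=cv2.connectedComponents(m.astype(np.uint8))[1]; 
    l=np.argmax(np.bincount(lab[lab>0])); m=lab==l
    p=w[m]; c=C[n][m]; t=p[p[:,2]>18]
    mu=t[:,:2].mean(0); d=np.linalg.svd(t[:,:2]-mu,full_matrices=False)[2][0]
    s=(p[:,:2]-mu)@d; grey=(c[:,0]-c[:,2])<30
    if s[grey].mean()<0: d=-d; s=-s
    lo,hi=np.percentile(s,[.5,99.5]); e=(t[:,:2]-mu)@[-d[1],d[0]]
    woodtop=np.percentile(p[:,2],95)
    print(k,n,len(p),"mid",(mu+d*(lo+hi)/2).round(1),"len",round(hi-lo,1),"yaw",np.degrees(np.arctan2(d[1],d[0])).round(1),"lat",np.percentile(e,[2,98]).round(1),"top",woodtop.round(1),"greymean s",s[grey].mean().round(),grey.sum())
rng=np.random.default_rng(0)
for n in W:
    w=W[n]; m=(w[...,0]>480)&(w[...,0]<660)&(w[...,1]>120)&(w[...,1]<460)&(w[...,2]>35)&(w[...,2]<210)
    p=w[m]; best=None
    for _ in range(3000):
        a=p[rng.choice(len(p),3,False)]; nn=np.cross(a[1]-a[0],a[2]-a[0]); L=np.linalg.norm(nn)
        if L<1: continue
        nn/=L; nn*=np.sign(nn[2])
        if abs(nn[2]-np.cos(np.radians(25)))>.05: continue
        i=np.abs((p-a[0])@nn)<2
        if best is None or i.sum()>best.sum(): best=i
    q=p[best]; c=q.mean(0); nn=np.linalg.svd(q-c,full_matrices=False)[2][2]; nn*=np.sign(nn[2])
    h=-nn.copy(); h[2]=0; up=h-nn*(h@nn); up/=np.linalg.norm(up)
    r=(p-c)@nn; near=np.abs(r)<2.5
    # in-plane long axis
    f=p[near]; d=np.linalg.svd(f-f.mean(0),full_matrices=False)[2][0]; d*=np.sign(d[2])
    lat=np.cross(nn,d)
    print(n,len(p),len(q),"tilt",np.degrees(np.arccos(nn[2])).round(1),"up",up.round(3),"axis",d.round(3),"c",c.round(1))
    s=(f-c)@d;e=(f-c)@lat
    print(" floor s",np.percentile(s,[0,1,99,100]).round(1),"lat",np.percentile(e,[1,99]).round(1))
    # walls/lips: points above the floor
    S=(p-c)@d;E=(p-c)@lat
    for lo in range(-180,180,30):
        b=(S>lo)&(S<lo+30)&(r<60)&(r>-12)
        if b.sum()>10: 
            hi=b&(r>3); print("  ",lo,b.sum(),"floorlat",np.percentile(E[b&near],[2,98]).round(1) if (b&near).sum()>5 else None,"r max",np.percentile(r[b],98).round(1),"left/right top", E[hi&(E>0)].mean().round(1),E[hi&(E<0)].mean().round(1))
    z0=c-d*((c[2]-35)/d[2]); print(" z=35 pt",z0.round(1))
```

```text
A scene 637 mid [ 474.9 -315.4] len 110.4 yaw 58.6 lat [-11.   14.7] top 28.7 greymean s 50.0 105
A side 505 mid [ 470.5 -315. ] len 109.6 yaw 57.7 lat [-13.   13.3] top 30.9 greymean s 52.0 64
B scene 773 mid [ 614.6 -337.8] len 111.0 yaw -12.1 lat [-14.5  12.1] top 28.7 greymean s 48.0 145
B side 543 mid [ 611.9 -342.1] len 110.3 yaw -11.3 lat [-11.4  15.5] top 30.9 greymean s 49.0 76
scene 4650 1554 tilt 25.0 up [-0.222 -0.878  0.423] axis [-0.21  -0.881  0.423] c [558.  277.6 111.9]
 floor s [-185.  -178.7  145.6  147.3] lat [-21.5  33.9]
   -180 299 floorlat [-20.1  34.6] r max 57.3 left/right top 27.2 -17.1
   -150 293 floorlat [-19.9  33.7] r max 17.3 left/right top 31.6 -18.8
   -120 299 floorlat [-20.9  33.6] r max 17.1 left/right top 31.2 -19.3
   -90 299 floorlat [-19.9  33.3] r max 17.1 left/right top 31.0 -19.9
   -60 303 floorlat [-21.4  32.6] r max 17.3 left/right top 30.5 -20.2
   -30 317 floorlat [-20.8  32.7] r max 17.1 left/right top 30.3 -20.6
   0 325 floorlat [-20.3  31.8] r max 16.9 left/right top 29.0 -21.4
   30 281 floorlat [-19.8  30.6] r max 7.8 left/right
[... 502 characters left out ...]
-19.8  21.8] r max 16.3 left/right top 23.3 -26.4
   -120 46 floorlat [-20.2  21.8] r max 16.1 left/right top 23.8 -27.7
   -90 47 floorlat [-22.3  22.4] r max 17.0 left/right top 23.5 -26.3
   -60 49 floorlat [-18.8  21.6] r max 16.8 left/right top 23.2 -26.8
   -30 56 floorlat [-22.2  20.8] r max 16.5 left/right top 24.1 -27.0
   0 62 floorlat [-22.2  19.5] r max 15.3 left/right top 24.3 -25.3
   30 62 floorlat [-18.6  19.2] r max 6.9 left/right top 23.4 -25.1
   60 59 floorlat [-19.8  19.2] r max 7.3 left/right top 23.2 -24.6
   90 66 floorlat [-20.4  19.9] r max 7.2 left/right top 24.0 -25.0
   120 95 floorlat [-25.3  24.4] r max 6.7 left/right top 23.3 -24.2
 z=35 pt [602.9 442.8  35. ]
```

```bash
cat >> h.py <<'E'
def down(yaw):  # tool pointing down, tool x at yaw (deg)
    c,s=np.cos(np.radians(yaw)),np.sin(np.radians(yaw)); return R.from_matrix(np.array([[c,s,0],[s,-c,0],[0,0,-1.]]))
def plan(p,r,goals):
    """print the calls from pose (p,r) through goals [(p,r)], split to call limits"""
    for g,(P,Q) in enumerate(goals):
        P=np.array(P,float)
        rel=r.inv()*Q; rv=rel.as_rotvec(); dist=np.linalg.norm(P-p); ang=np.degrees(np.linalg.norm(rv))
        k=int(max(np.ceil(dist/118),np.ceil(ang/33),1)); p0,r0=p,r
        for j in range(1,k+1):
            pt=p0+(P-p0)*j/k; rt=r0*R.from_rotvec(rv*j/k)
            row=np.r_[r.inv().apply(pt-p)/120,(r.inv()*rt).as_rotvec()/np.pi].round(3)
            n=int(min(5,max(1,np.ceil(dist/k/40),np.ceil(ang/k/7))))
            print("goal",g,"call",j,"rows>=",n,row.tolist())
            p=p+r.apply(row[:3]*120); r=r*R.from_rotvec(row[3:]*np.pi)
E
python3 - <<'E'
from h import *
res=[]
for n in ("scene","side"):
    w=np.load(n+".npy"); m=(w[...,0]>480)&(w[...,0]<660)&(w[...,1]>120)&(w[...,1]<470)&(w[...,2]>35)&(w[...,2]<215)
    p=w[m]; az=np.radians(255.7); t=np.radians(25)
    c0={"scene":np.array([558,277.6,111.9]),"side":np.array([560.1,277.1,114.4])}[n]
    for it in range(4):
        u=np.array([np.cos(az)*np.cos(t),np.sin(az)*np.cos(t),np.sin(t)]); nn=np.array([-np.cos(az)*np.sin(t),-np.sin(az)*np.sin(t),np.cos(t)]); l=np.cross(nn,u)
        q=p-c0; S,E,r=q@u,q@l,q@nn
        out=[]
        for rlo,rhi,slo,shi in ((14.5,18.5,-150,10),(4.5,8.5,28,143)):
            b=(r>rlo)&(r<rhi)&(S>slo)&(S<shi)&(abs(E)<45)
            for sg in(1,-1):
                bb=b&(E*sg>8)
                k=np.polyfit(S[bb],E[bb],1); out.append((bb.sum(),k[0].round(4),np.polyval(k,(slo+shi)/2).round(1),np.percentile(E[bb]-S[bb]*k[0],[5,95]).round(1).tolist()))
        sl=np.average([o[1] for o in out],weights=[o[0] for o in out]); az+=sl/np.cos(t)
    print(n,"az",np.degrees(az).round(2),u.round(4),nn.round(4),l.round(4)); [print("  ",o) for o in out]
    f=(abs(r)<2.5)&(abs(E)<18); print("  S ends",np.percentile(S[f],[.5,99.5]).round(1), "r med",np.median(r[f]).round(2), "stop r", [ (s0,np.percentile(r[(S>s0)&(S<s0+4)&(abs(E)<15)],95).round(1)) for s0 in range(-196,-170,4) if ((S>s0)&(S<s0+4)&(abs(E)<15)).sum()>0])
s=env.observe(); p,r=s["position"],q2r(s["ee_rot"])
Qa=down(58.2); a=np.array([472.7,-315.2])-11.5*np.array([np.cos(np.radians(58.2)),np.sin(np.radians(58.2))])
print("a",a); plan(p,r,[([*a,120],Qa),([*a,7],Qa)])
E
```

```text
scene az 255.58 [-0.2257 -0.8778  0.4226] [0.1052 0.4093 0.9063] [ 0.9685 -0.249   0.    ]
   (np.int64(129), np.float64(0.0024), np.float64(28.7), [25.5, 32.1])
   (np.int64(121), np.float64(0.0037), np.float64(-21.7), [-25.2, -17.8])
   (np.int64(154), np.float64(-0.0037), np.float64(27.9), [23.8, 32.2])
   (np.int64(141), np.float64(-0.0013), np.float64(-20.3), [-24.4, -15.9])
  S ends [-180.9  146.4] r med 0.01 stop r [(-196, np.float64(31.5)), (-192, np.float64(34.6)), (-188, np.float64(34.3)), (-184, np.float64(34.8)), (-180, np.float64(94.8)), (-176, np.float64(95.5)), (-172, np.float64(95.3))]
side az 255.73 [-0.2234 -0.8783  0.4226] [0.1042 0.4096 0.9063] [ 0.9691 -0.2465  0.    ]
   (np.int64(23), np.float64(-0.005), np.float64(24.8), [22.2, 26.6])
   (np.int64(21), np.float64(0.0002), np.float64(-26.0), [-28.0, -24.0])
   (np.int64(32), np.float64(-0.0016), np.float64(23.3), [20.1, 26.9])
   (np.int64(32), np.float64(0.0051), np.float64(-25.0), [-28.8, -22.0])
  S ends [-185.   148.8] r med -0.02 stop r [(-196, np.float64(20.6)), (-192, np.float64(33.8)), (-188, np.float64(33.5)), (-184, np.float64(52.2)), (-180, np.float64(89.1)), (-176, np.float64(94.7)), (-172, np.float64(94.4))]
a [ 466.64000835 -324.97376597]
goal 0 call 1 rows>= 3 [0.794, -0.162, 0.171, -0.0, -0.0, -0.062]
goal 0 call 2 rows>= 3 [0.81, -0.005, 0.17, -0.0, -0.0, -0.061]
goal 0 call 3 rows>= 3 [0.797, 0.149, 0.171, -0.0, -0.0, -0.062]
goal 1 call 1 rows>= 3 [-0.0, 0.0, 0.941, -0.0, -0.0, 0.0]
```

Request:
step_arm --pt "0.265 -0.054 0.057 0 0 -0.021" --pt "0.53 -0.108 0.114 0 0 -0.041" --pt "0.794 -0.162 0.171 0 0 -0.062" --grip 0.3 --newtons 25

```text
time_s: 0.55
position: [310.9, -440.0, 160.7]
ee_rot: [0.0, 0.95, 0.311, 0.0]
force: [0.7, -0.9, 0.4]
finger_gap: 0.826
grip_force: 0.0
```

Request:
step_arm --pt "0.27 -0.002 0.057 0 0 -0.02" --pt "0.54 -0.003 0.113 0 0 -0.041" --pt "0.81 -0.005 0.17 0 0 -0.061"

```text
time_s: 0.8
position: [389.6, -381.8, 140.4]
ee_rot: [0.0, 0.916, 0.401, 0.0]
force: [0.3, -0.3, 0.1]
finger_gap: 0.652
grip_force: 0.0
```

Request:
step_arm --pt "0.266 0.05 0.057 0 0 -0.021" --pt "0.53 0.1 0.114 0 0 -0.041" --pt "0.797 0.149 0.171 0 0 -0.062" --pt "0.797 0.149 0.171 0 0 -0.062" --pt "0.797 0.149 0.171 0 0 -0.062"

```text
time_s: 1.22
position: [467.3, -324.0, 119.5]
ee_rot: [-0.0, 0.873, 0.488, -0.0]
force: [-0.2, -0.3, 0.2]
finger_gap: 0.65
grip_force: 0.0
```

Request:
step_arm --pt "0 0 0.3 0 0 0" --pt "0 0 0.6 0 0 0" --pt "0 0 0.85 0 0 0" --pt "0 0 0.935 0 0 0" --pt "0 0 0.935 0 0 0"

```text
time_s: 1.63
position: [465.1, -325.0, 6.1]
ee_rot: [-0.002, 0.874, 0.486, -0.001]
force: [-0.6, 0.7, 0.8]
finger_gap: 0.649
grip_force: 0.0
```

Request:
step_arm --pt "0 0 0 0 0 0" --pt "0 0 0 0 0 0" --pt "0 0 0 0 0 0" --pt "0 0 0 0 0 0" --pt "0 0 0 0 0 0" --grip -1 --newtons 25

```text
time_s: 2.05
position: [467.0, -325.4, 8.9]
ee_rot: [0.001, 0.873, 0.487, 0.0]
force: [-1.1, 0.0, -0.1]
finger_gap: 0.331
grip_force: 0.0
```

Run:
```python
from h import *
p=env.grab_frame("wrist"); save("w1",p)
s=env.observe(); print(s["position"],s["finger_gap"]*94,s["grip_force"],s["force"])
az=np.radians(255.65);t=np.radians(25)
u=np.array([np.cos(az)*np.cos(t),np.sin(az)*np.cos(t),np.sin(t)]); n=np.array([-np.cos(az)*np.sin(t),-np.sin(az)*np.sin(t),np.cos(t)])
Q=R.from_matrix(np.stack([-u,np.cross(-n,-u),-n],1)); o=np.array([601.4,437.1,35])
pos,r=s["position"],q2r(s["ee_rot"])
T=o+u*271+n*8; print("T",T)
plan(pos,r,[(pos+[0,0,118],r),([520,-60,280],down(66)),(T+n*90,Q),(T+n*15,Q),(T,Q)])
```

```text
[ 466.92355626 -325.25033603    8.63573518] 27.152143279146287 0.0 [-0.2513219   0.80993387  0.30109281]
T [541.36499667 202.42910866 156.78001123]
goal 0 call 1 rows>= 3 [-0.0, 0.001, -0.983, 0.0, 0.0, 0.0]
goal 1 call 1 rows>= 3 [0.704, -0.262, -0.426, 0.0, 0.0, -0.014]
goal 1 call 2 rows>= 3 [0.715, -0.23, -0.427, 0.0, 0.0, -0.015]
goal 1 call 3 rows>= 3 [0.725, -0.197, -0.426, 0.0, 0.0, -0.014]
goal 2 call 1 rows>= 3 [0.794, -0.26, 0.115, -0.004, -0.046, -0.018]
goal 2 call 2 rows>= 3 [0.816, -0.215, -0.004, -0.004, -0.046, -0.017]
goal 2 call 3 rows>= 3 [0.817, -0.17, -0.126, -0.003, -0.046, -0.018]
goal 3 call 1 rows>= 2 [-0.001, 0.0, 0.625, -0.0, -0.0, 0.0]
goal 4 call 1 rows>= 1 [-0.0, 0.0, 0.125, -0.0, -0.0, 0.0]
```

View pics/w1.png

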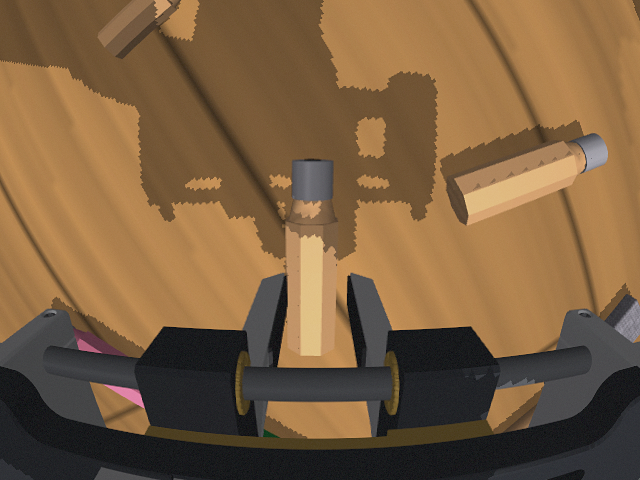

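The wrist view shows handle A, a full-size handle with ferrule, centred between the fingers at about (312,290). Its ferrule points along tool +x, and handle B is at (530,178). The fingers need a moment more to close.

Request:
step_arm --pt "0 0 0 0 0 0" --pt "0 0 0 0 0 0" --pt "0 0 0 0 0 0" --pt "0 0 0 0 0 0"

```text
time_s: 2.43
position: [466.7, -325.0, 7.9]
ee_rot: [-0.0, 0.873, 0.487, -0.0]
force: [0.0, 0.2, 0.3]
finger_gap: 0.018
grip_force: 0.0
```

Request:
step_arm --pt "0 0 -0.2 0 0 0" --pt "0 0 -0.5 0 0 0" --pt "0 0 -0.8 0 0 0" --pt "0 0 -0.983 0 0 0" --pt "0 0 -0.983 0 0 0"

```text
time_s: 2.85
position: [468.4, -326.3, 131.1]
ee_rot: [0.004, 0.873, 0.487, 0.001]
force: [0.7, -0.6, 1.2]
finger_gap: 0.005
grip_force: 0.0
```

Run:
```python
from h import *
p=env.grab_frame("wrist"); save("w2",p)
s=env.observe(); print(s["position"],s["finger_gap"]*94,s["joints"])
w=cloud(env.grab_frame("scene"))
x0,x1,y0,y1=415,530,-400,-230
m=(w[...,0]>x0)&(w[...,0]<x1)&(w[...,1]>y0)&(w[...,1]<y1)&(w[...,2]>10)&(w[...,2]<45)
q=w[m]; print(len(q),q.mean(0),q.min(0),q.max(0)); d=np.linalg.svd(q[:,:2]-q[:,:2].mean(0),full_matrices=False)[2][0]; print(np.degrees(np.arctan2(d[1],d[0])))
```

```text
[ 467.51494813 -325.68891641  128.21482567] 0.10235633234203705 [-6.72728279e-01  3.88296215e-01  1.53054810e+00 -3.75012847e-05
  1.21842575e+00 -1.18987198e-01]
640 [ 475.87530998 -316.59395482   22.28890951] [ 435.79414356 -367.36681103   10.04958649] [ 510.42462717 -262.58197065   31.72013479]
58.710704344988606
```

View pics/w2.png

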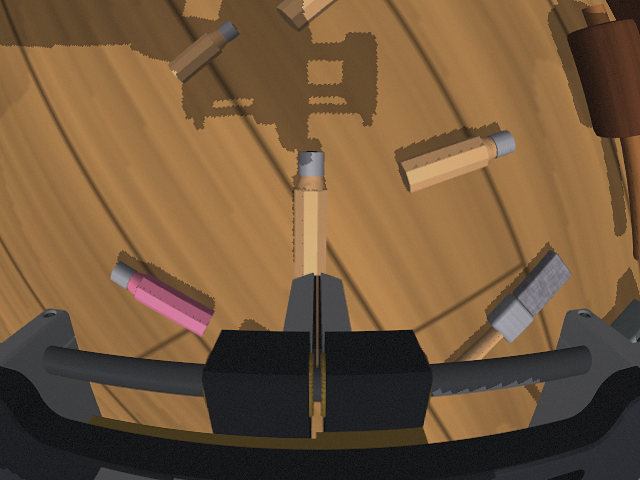

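```bash
cat >> h.py <<'E'
def wcloud(p,s):
    z=p["range_z"]; K=np.array(p["K"]); v,u=np.mgrid[:480,:640]
    a=(u-K[0,2])/K[0,0]; b=(v-K[1,2])/K[1,1]; th=np.hypot(a,b); k=np.tan(th)/np.maximum(th,1e-9)
    c=np.stack([a*k*z,b*k*z,z],-1); H=np.array(p["hand_eye"])
    t=c@H[:3,:3].T+H[:3,3]; w=q2r(s["ee_rot"]).apply(t.reshape(-1,3)).reshape(t.shape)+s["position"]; w[z<=0]=np.nan
    return w,t
E
python3 - <<'E'
from h import *
s=env.observe(); p=env.grab_frame("wrist"); w,t=wcloud(p,s); print(s["position"],s["finger_gap"],np.array(p["hand_eye"]).round(3).tolist(),p["K"][0][0])
for v,u in ((170,310),(210,310),(240,310),(260,310),(282,310),(290,325),(310,335),(150,240),(230,250),(165,440),(300,420)): print(v,u,p["range_z"][v,u],w[v,u].round(1),t[v,u].round(1))
E
```

```text
[ 466.79667007 -325.12781756  126.21400923] 0.003121933665433821 [[0.0, -0.964, -0.266, 77.831], [1.0, 0.0, -0.001, 0.007], [0.001, -0.266, 0.964, -203.34], [0.0, 0.0, 0.0, 1.0]] 371.64829954431775
170 310 302.01678 [ 489.  -278.2   23.5] [ 51.6  -5.9 102.7]
210 310 306.82074 [ 471.7 -306.1   27.6] [18.8 -6.  98.6]
240 310 313.06088 [ 458.1 -327.8   28.2] [-6.8 -6.1 98.1]
260 310 317.5218 [ 448.8 -342.8   28.4] [-24.5  -6.2  97.8]
282 310 178.74843 [ 469.  -314.8  162.9] [  9.9  -3.5 -36.6]
290 325 169.50172 [ 475.  -318.6  172.5] [  9.9   3.6 -46.2]
310 335 148.9238 [ 478.2 -320.3  193.7] [ 10.1   7.2 -67.5]
150 240 319.9102 [ 4.445e+02 -2.308e+02  3.000e-01] [ 68.5 -68.8 125.8]
230 250 339.20148 [ 411.5 -296.9    0.5] [ -5.  -62.  125.6]
165 440 297.21457 [ 585.4 -330.    26.6] [ 58.3 103.4  99.7]
300 420 358.64868 [ 5.139e+02 -4.449e+02  2.000e-01] [-77.1 102.9 126.1]
```

Run:
```python
from h import *
s=env.observe(); p=env.grab_frame("wrist"); w,t=wcloud(p,s)
for u in (305,312,320,328): print(u,[(v,*t[v,u][[0,2]].round(1).tolist()) for v in range(270,278)])
sc=env.grab_frame("scene"); w=cloud(sc); m=(np.abs(w[...,0]-467)<30)&(np.abs(w[...,1]+325)<30)&(w[...,2]>60)&(w[...,2]<200)
print("scene lowest finger z",np.percentile(w[m][:,2],[0,1,5]).round(1),m.sum(),"TCP",s["position"])
w=cloud(env.grab_frame("side")); m=(np.abs(w[...,0]-467)<30)&(np.abs(w[...,1]+325)<30)&(w[...,2]>60)&(w[...,2]<200)
print("side",np.percentile(w[m][:,2],[0,1,5]).round(1) if m.any() else None)
```

```text
305 [(270, -33.8, 98.3), (271, -34.4, 97.4), (272, -35.4, 97.5), (273, -36.8, 98.6), (274, -37.5, 98.1), (275, 10.3, -28.2), (276, 10.3, -29.6), (277, 10.1, -30.5)]
312 [(270, -33.2, 96.5), (271, -33.5, 94.9), (272, -34.7, 95.8), (273, 10.0, -24.6), (274, 10.2, -26.6), (275, 10.0, -27.5), (276, 9.8, -28.3), (277, 9.4, -28.6)]
320 [(270, -33.1, 96.3), (271, -33.8, 95.8), (272, -34.9, 96.2), (273, -35.8, 96.2), (274, -36.9, 96.6), (275, -37.7, 96.4), (276, 8.4, -24.8), (277, 9.3, -28.4)]
328 [(270, -35.6, 103.1), (271, -36.3, 102.5), (272, -37.7, 103.7), (273, -38.4, 103.1), (274, -39.4, 103.1), (275, 10.7, -29.1), (276, 10.2, -29.4), (277, 9.8, -29.7)]
scene lowest finger z [148.6 149.9 155.5] 273 TCP [ 466.21166332 -324.65439044  124.57279803]
side [149.  149.9 152.7]
```

The scene and side cameras and the wrist depth all put the real fingertips about 24 mm short of the reported TCP, so the fingers closed above the handle. I'll go 24 mm deeper along tool z.

Request:
step_arm --pt "0 0 0 0 0 0" --pt "0 0 0 0 0 0" --pt "0 0 0 0 0 0" --pt "0 0 0 0 0 0" --pt "0 0 0 0 0 0" --grip 0.3

```text
time_s: 3.62
position: [466.7, -325.1, 125.8]
ee_rot: [0.0, 0.873, 0.487, 0.0]
force: [-0.1, 1.0, -0.5]
finger_gap: 0.321
grip_force: 0.0
```

Request:
step_arm --pt "0 0 0.2 0 0 0" --pt "0 0 0.4 0 0 0" --pt "0 0 0.55 0 0 0" --pt "0 0 0.6 0 0 0" --pt "0 0 0.6 0 0 0"

```text
time_s: 4.03
position: [466.1, -324.6, 52.6]
ee_rot: [-0.001, 0.873, 0.487, -0.0]
force: [-0.3, 0.3, -0.6]
finger_gap: 0.642
grip_force: 0.0
```

Request:
step_arm --pt "0 0 0.2 0 0 0" --pt "0 0 0.4 0 0 0" --pt "0 0 0.5 0 0 0" --pt "0 0 0.585 0 0 0" --pt "0 0 0.585 0 0 0"

```text
time_s: 4.45
position: [466.4, -324.8, -17.2]
ee_rot: [-0.001, 0.873, 0.487, -0.0]
force: [-1.0, 0.4, 0.1]
finger_gap: 0.649
grip_force: 0.0
```

Request:
step_arm --pt "0 0 0 0 0 0" --pt "0 0 0 0 0 0" --pt "0 0 0 0 0 0" --pt "0 0 0 0 0 0" --pt "0 0 0 0 0 0" --grip -1

```text
time_s: 4.87
position: [466.9, -325.2, -15.7]
ee_rot: [0.0, 0.873, 0.487, 0.0]
force: [-0.4, 0.6, -0.2]
finger_gap: 0.329
grip_force: 0.3
```

Request:
step_arm --pt "0 0 0 0 0 0" --pt "0 0 0 0 0 0" --pt "0 0 0 0 0 0" --pt "0 0 0 0 0 0"

```text
time_s: 5.2
position: [466.8, -325.2, -15.9]
ee_rot: [0.0, 0.873, 0.487, 0.0]
force: [-1.8, 1.7, 5.9]
finger_gap: 0.295
grip_force: 25.0
```

Request:
step_arm --pt "0 0 -0.2 0 0 0" --pt "0 0 -0.5 0 0 0" --pt "0 0 -0.8 0 0 0" --pt "0 0 -1 0 0 0" --pt "0 0 -1 0 0 0"

```text
time_s: 5.62
position: [468.5, -326.5, 109.0]
ee_rot: [0.004, 0.873, 0.487, 0.002]
force: [0.2, -0.4, -0.0]
finger_gap: 0.291
grip_force: 25.0
```

```bash
cat >> h.py <<'E'
az=np.radians(255.65);t_=np.radians(25)
u=np.array([np.cos(az)*np.cos(t_),np.sin(az)*np.cos(t_),np.sin(t_)]); n=np.array([-np.cos(az)*np.sin(t_),-np.sin(az)*np.sin(t_),np.cos(t_)])
Q=R.from_matrix(np.stack([-u,np.cross(-n,-u),-n],1)); o=np.array([601.4,437.1,35]); T=o+u*271+n*-14.5
E
python3 - <<'E'
from h import *
s=env.observe(); print(s["position"],s["finger_gap"],s["grip_force"])
pos=np.array([466.8,-325.2,104]); r=down(58.2)
plan(pos,r,[([510,-90,260],down(65)),(T+n*70,Q),(T+n*8,Q),(T,Q)]); print(T,R.from_matrix(Q.as_matrix()).as_quat()[[3,0,1,2]])
E
```

```text
[ 468.50059593 -326.46017318  109.02164284] 0.29125579565106174 24.997176633914933
goal 0 call 1 rows>= 3 [0.618, -0.242, -0.433, 0.0, 0.0, -0.013]
goal 0 call 2 rows>= 3 [0.628, -0.217, -0.434, 0.0, 0.0, -0.012]
goal 0 call 3 rows>= 3 [0.636, -0.193, -0.433, 0.0, 0.0, -0.013]
goal 1 call 1 rows>= 3 [0.828, -0.274, 0.167, -0.004, -0.046, -0.019]
goal 1 call 2 rows>= 3 [0.858, -0.225, 0.042, -0.005, -0.046, -0.02]
goal 1 call 3 rows>= 3 [0.867, -0.17, -0.086, -0.004, -0.046, -0.019]
goal 2 call 1 rows>= 2 [-0.0, -0.001, 0.517, 0.0, -0.0, -0.0]
goal 3 call 1 rows>= 1 [-0.0, 0.0, 0.066, 0.0, -0.0, -0.0]
[539.00826499 193.21687755 136.38808602] [ 0.13273198  0.77116402  0.59871525 -0.17096295]
```

Request:
step_arm --pt "0.2 -0.08 -0.144 0 0 -0.004" --pt "0.412 -0.161 -0.289 0 0 -0.009" --pt "0.618 -0.242 -0.433 0 0 -0.013"

```text
time_s: 5.87
position: [480.6, -245.6, 155.2]
ee_rot: [-0.001, 0.863, 0.505, -0.0]
force: [0.7, -0.1, -1.0]
finger_gap: 0.296
grip_force: 25.0
```

Request:
step_arm --pt "0.209 -0.072 -0.145 0 0 -0.004" --pt "0.419 -0.145 -0.289 0 0 -0.008" --pt "0.628 -0.217 -0.434 0 0 -0.012"

```text
time_s: 6.12
position: [495.0, -166.9, 207.5]
ee_rot: [-0.0, 0.854, 0.521, -0.0]
force: [0.5, 0.5, -0.7]
finger_gap: 0.291
grip_force: 25.0
```

Request:
step_arm --pt "0.212 -0.064 -0.144 0 0 -0.004" --pt "0.424 -0.129 -0.289 0 0 -0.009" --pt "0.636 -0.193 -0.433 0 0 -0.013"

```text
time_s: 6.37
position: [509.5, -88.4, 259.6]
ee_rot: [-0.0, 0.843, 0.538, -0.0]
force: [0.3, -0.2, -0.3]
finger_gap: 0.294
grip_force: 25.0
```

Request:
step_arm --pt "0.276 -0.091 0.056 -0.001 -0.015 -0.006" --pt "0.552 -0.183 0.111 -0.003 -0.031 -0.013" --pt "0.828 -0.274 0.167 -0.004 -0.046 -0.019"

```text
time_s: 6.62
position: [521.5, 15.5, 238.9]
ee_rot: [0.045, 0.824, 0.562, -0.058]
force: [1.2, -0.1, -0.8]
finger_gap: 0.294
grip_force: 25.0
```

Request:
step_arm --pt "0.286 -0.075 0.014 -0.002 -0.015 -0.007" --pt "0.572 -0.15 0.028 -0.003 -0.031 -0.013" --pt "0.858 -0.225 0.042 -0.005 -0.046 -0.02"

```text
time_s: 6.87
position: [533.4, 119.9, 218.4]
ee_rot: [0.09, 0.799, 0.583, -0.115]
force: [0.2, -0.9, -0.1]
finger_gap: 0.291
grip_force: 25.0
```

Request:
step_arm --pt "0.289 -0.057 -0.029 -0.001 -0.015 -0.006" --pt "0.578 -0.113 -0.057 -0.003 -0.031 -0.013" --pt "0.867 -0.17 -0.086 -0.004 -0.046 -0.019" --pt "0.867 -0.17 -0.086 -0.004 -0.046 -0.019" --pt "0.867 -0.17 -0.086 -0.004 -0.046 -0.019"

```text
time_s: 7.28
position: [544.9, 223.8, 196.3]
ee_rot: [0.132, 0.769, 0.601, -0.172]
force: [-0.2, -0.4, -0.5]
finger_gap: 0.293
grip_force: 25.0
```

Run:
```python
from h import *
s=env.observe(); p=env.grab_frame("wrist"); save("w3",p); w,t=wcloud(p,s)
print(s["position"],s["finger_gap"],s["grip_force"],"err in chute axes", [np.dot(s["position"]-T,a).round(1) for a in (u,np.cross(n,u),n)], np.degrees((Q.inv()*q2r(s["ee_rot"])).as_rotvec()).round(2))
plan(s["position"],q2r(s["ee_rot"]),[(T+n*8,Q),(T,Q)])
# chute in the wrist cloud, coordinates in chute frame
d=w-o; S,E,r=d@u,d@np.cross(n,u),d@n
for a in range(20,330,30):
    m=(S>a)&(S<a+30)&(abs(E)<40)
    f=m&(abs(E)<15)&(abs(r)<8); h=m&((abs(r-(16 if a<190 else 6))<3)); 
    print(a,"floor r",f.sum(),np.median(r[f]).round(1) if f.any() else None,"walltop E +",np.percentile(E[h&(E>10)],[5,50,95]).round(1) if (h&(E>10)).any() else None,"-",np.percentile(E[h&(E<-10)],[5,50,95]).round(1) if (h&(E<-10)).any() else None)
```

```text
[544.92497449 223.82264301 196.33926881] 0.2928098165084406 24.997110238764435 err in chute axes [np.float64(-2.9), np.float64(-1.9), np.float64(67.5)] [ 0.04 -0.08 -0.32]
goal 0 call 1 rows>= 2 [-0.023, 0.016, 0.496, -0.0, 0.0, 0.002]
goal 1 call 1 rows>= 1 [-0.0, -0.0, 0.066, -0.0, 0.0, -0.0]
20 floor r 0 None walltop E + None - None
50 floor r 0 None walltop E + None - None
80 floor r 1102 0.6 walltop E + [20.6 23.  25.1] - [-30.5 -27.9 -25.5]
110 floor r 1790 0.6 walltop E + [20.5 22.9 25.3] - [-30.2 -27.8 -25.6]
140 floor r 1870 0.7 walltop E + [20.5 22.9 25.1] - [-30.4 -27.8 -25.4]
170 floor r 1926 0.6 walltop E + [20.6 23.  25.4] - [-30.4 -27.8 -25.4]
200 floor r 437 0.6 walltop E + [18.5 21.9 25.4] - [-29.9 -26.4 -22.9]
230 floor r 46 0.7 walltop E + [18.5 21.9 25.4] - [-29.7 -26.1 -22.6]
260 floor r 0 None walltop E + [19.5 22.6 25.6] - [-29.7 -26.4 -22.9]
290 floor r 0 None walltop E + None - None
320 floor r 0 None walltop E + [19.  19.2 20.6] - [-23.6 -23.5 -22.8]
```

View pics/w3.png

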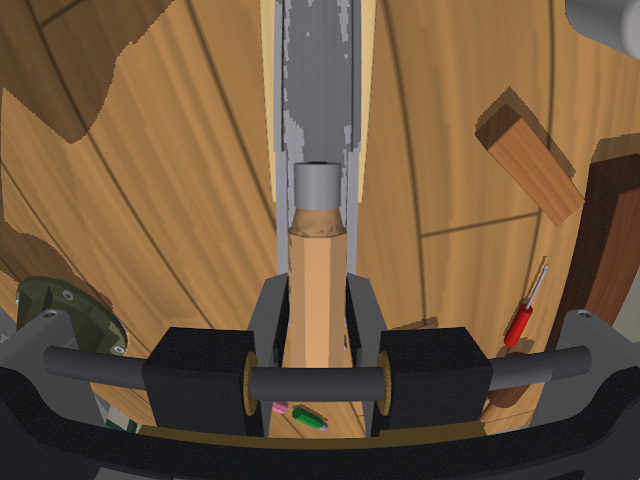

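Wrist view: handle A is held centred over the chute, ferrule at (317,185) pointing downhill, chute channel at columns 280–358. It is laterally aligned within 1 mm, so only a straight descent is needed.

Request:
step_arm --pt "0 0 0.2 0 0 0" --pt "0 0 0.35 0 0 0.001" --pt "0 0 0.45 0 0 0.002" --pt "0 0 0.495 0 0 0.002" --pt "0 0 0.495 0 0 0.002"

```text
time_s: 7.75
position: [539.3, 196.3, 145.5]
ee_rot: [0.133, 0.773, 0.596, -0.17]
force: [0.1, -0.5, -0.2]
finger_gap: 0.294
grip_force: 25.0
```

Request:
step_arm --pt "0 0 0.02 0 0 0" --pt "0 0 0.04 0 0 0" --pt "0 0 0.055 0 0 0" --pt "0 0 0.055 0 0 0" --pt "0 0 0.055 0 0 0"

```text
time_s: 8.17
position: [538.8, 195.2, 139.8]
ee_rot: [0.133, 0.773, 0.597, -0.17]
force: [0.2, -0.8, -1.1]
finger_gap: 0.298
grip_force: 25.0
```

Run:
```python
from h import *
s=env.observe()
print(s["position"],s["finger_gap"],s["grip_force"],s["force"],"err in chute axes", [np.dot(s["position"]-T,a).round(1) for a in (u,np.cross(n,u),n)], np.degrees((Q.inv()*q2r(s["ee_rot"])).as_rotvec()).round(2))
w=cloud(env.grab_frame("scene")); d=w-o; S,E,r=d@u,d@np.cross(n,u),d@n
for a in range(190,330,15):
    m=(S>a)&(S<a+15)&(abs(E)<12)&(r<50); print(a,m.sum(),np.percentile(r[m],[2,50,98]).round(1) if m.any() else None)
```

```text
[538.8263275  195.19154028 139.82346992] 0.29763225542488503 24.997271936153993 [ 0.24820547 -0.79797207 -1.08893152] err in chute axes [np.float64(-0.2), np.float64(-0.7), np.float64(3.9)] [-0.08  0.1   0.3 ]
190 51 [-118.5   -1.    25.1]
205 86 [-2.2 20.8 30.5]
220 119 [-138.5    0.3   31.1]
235 140 [-145.7 -111.7   32.1]
250 146 [-163.7 -145.2    6. ]
265 165 [-171.7  -39.8   46.9]
280 141 [-178.    -1.1   35. ]
295 143 [-185.2   -1.2   33.5]
310 206 [-191.     0.3   32.9]
325 84 [-201.6 -193.4    0.8]
```

Request:
step_arm --pt "0 -0.006 0.01 0 0 0" --pt "0 -0.01 0.02 0 0 0" --pt "0 -0.01 0.025 0 0 0" --pt "0 -0.01 0.025 0 0 0" --pt "0 -0.01 0.025 0 0 0"

```text
time_s: 8.63
position: [537.3, 194.2, 136.9]
ee_rot: [0.133, 0.773, 0.597, -0.17]
force: [-1.1, -0.4, -0.8]
finger_gap: 0.297
grip_force: 25.0
```

Request:
step_arm --pt "0 0 0 0 0 0" --pt "0 0 0 0 0 0" --pt "0 0 0 0 0 0" --pt "0 0 0 0 0 0" --pt "0 0 0 0 0 0" --grip 0.1

```text
time_s: 9.05
position: [537.3, 194.2, 137.0]
ee_rot: [0.133, 0.773, 0.597, -0.17]
force: [-0.6, 0.1, -0.3]
finger_gap: 0.546
grip_force: 0.0
```

Request:
step_arm --pt "0 0 0 0 0 0" --pt "0 0 0 0 0 0" --pt "0 0 0 0 0 0" --pt "0 0 0 0 0 0" --pt "0 0 0 0 0 0"

```text
time_s: 9.47
position: [537.3, 194.2, 136.9]
ee_rot: [0.133, 0.773, 0.597, -0.17]
force: [0.5, 0.2, 0.3]
finger_gap: 0.552
grip_force: 0.0
```

Request:
step_arm --pt "0 0 -0.2 0 0 0" --pt "0 0 -0.5 0 0 0" --pt "0 0 -0.8 0 0 0" --pt "0 0 -1 0 0 0" --pt "0 0 -1 0 0 0"

```text
time_s: 9.88
position: [550.7, 245.2, 250.5]
ee_rot: [0.134, 0.773, 0.597, -0.166]
force: [0.1, 0.1, 0.2]
finger_gap: 0.552
grip_force: 0.0
```

Run:
```python
from h import *
s=env.observe(); p=env.grab_frame("wrist"); save("w4",p); w,t=wcloud(p,s)
d=w-o; S,E,r=d@u,d@np.cross(n,u),d@n
m=(abs(E+2.4)<12)&(r>8)&(r<40)&(S>-5)&(S<330); print(s["position"],s["finger_gap"],m.sum(),np.percentile(S[m],[1,99]).round(1),np.percentile(r[m],[5,50,95]).round(1))
B=np.array([613.3,-340]); y=-11.7; e=np.array([np.cos(np.radians(y)),np.sin(np.radians(y))]); g=B-11.5*e; print("g",g)
plan(s["position"],q2r(s["ee_rot"]),[([545,60,230],down(50)),([*g,100],down(y)),([*g,-17],down(y))])
w=cloud(env.grab_frame("scene")); m=(w[...,0]>540)&(w[...,0]<690)&(w[...,1]>-380)&(w[...,1]<-300)&(w[...,2]>18)&(w[...,2]<45); print(w[m].mean(0))
```

```text
[550.73190294 245.19945283 250.46709678] 0.5518513235571645 1210 [ 79.4 109.4] [14.7 27.3 29.6]
g [ 602.03893768 -337.6679461 ]
goal 0 call 1 rows>= 3 [-0.648, 0.17, 0.393, 0.017, 0.067, 0.069]
goal 0 call 2 rows>= 3 [-0.661, 0.33, 0.24, 0.016, 0.067, 0.07]
goal 1 call 1 rows>= 3 [-0.558, 0.624, 0.271, 0.0, 0.0, 0.086]
goal 1 call 2 rows>= 3 [-0.37, 0.75, 0.271, 0.0, -0.0, 0.085]
goal 1 call 3 rows>= 3 [-0.16, 0.822, 0.27, 0.0, -0.0, 0.086]
goal 1 call 4 rows>= 3 [0.066, 0.834, 0.271, 0.0, -0.0, 0.085]
goal 2 call 1 rows>= 3 [-0.0, 0.0, 0.975, 0.0, -0.0, 0.0]
[ 613.51530398 -337.63860801   24.26762618]
```

View pics/w4.png

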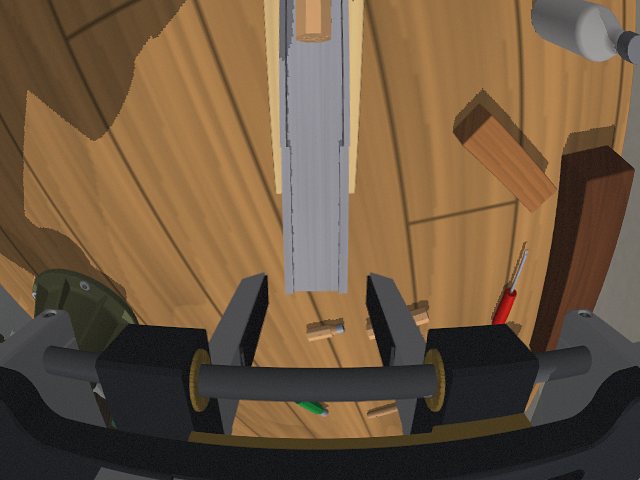

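Handle A has slid to the stop: its butt, seen at (315,30), is at 109 mm uphill. Next is handle B.

Request:
step_arm --pt "-0.216 0.057 0.131 0.006 0.022 0.023" --pt "-0.432 0.113 0.262 0.011 0.045 0.046" --pt "-0.648 0.17 0.393 0.017 0.067 0.069" --grip 0.3

```text
time_s: 10.23
position: [545.8, 149.4, 233.6]
ee_rot: [0.066, 0.85, 0.515, -0.088]
force: [0.8, 0.0, 0.1]
finger_gap: 0.647
grip_force: 0.0
```

Request:
step_arm --pt "-0.22 0.11 0.08 0.005 0.022 0.023" --pt "-0.44 0.22 0.16 0.011 0.045 0.047" --pt "-0.661 0.33 0.24 0.016 0.067 0.07"

```text
time_s: 10.48
position: [542.7, 56.1, 224.5]
ee_rot: [-0.001, 0.908, 0.419, -0.003]
force: [1.3, -0.3, 0.1]
finger_gap: 0.647
grip_force: 0.0
```

Request:
step_arm --pt "-0.186 0.208 0.09 0 0 0.029" --pt "-0.372 0.416 0.181 0 0 0.057" --pt "-0.558 0.624 0.271 0 0 0.086"

```text
time_s: 10.73
position: [556.3, -43.9, 192.0]
ee_rot: [0.0, 0.956, 0.293, -0.004]
force: [0.1, 1.1, -0.7]
finger_gap: 0.653
grip_force: 0.0
```

Request:
step_arm --pt "-0.123 0.25 0.09 0 0 0.028" --pt "-0.247 0.5 0.181 0 0 0.057" --pt "-0.37 0.75 0.271 0 0 0.085"

```text
time_s: 10.98
position: [570.2, -143.0, 159.3]
ee_rot: [0.001, 0.987, 0.163, -0.005]
force: [0.6, -0.1, 0.0]
finger_gap: 0.651
grip_force: 0.0
```

Request:
step_arm --pt "-0.053 0.274 0.09 0 0 0.029" --pt "-0.107 0.548 0.18 0 0 0.057" --pt "-0.16 0.822 0.27 0 0 0.086"

```text
time_s: 11.23
position: [584.1, -242.4, 127.1]
ee_rot: [0.001, 1.0, 0.029, -0.004]
force: [0.9, 0.5, -0.2]
finger_gap: 0.655
grip_force: 0.0
```

Request:
step_arm --pt "0.022 0.278 0.09 0 0 0.028" --pt "0.044 0.556 0.181 0 0 0.057" --pt "0.066 0.834 0.271 0 0 0.085" --pt "0.066 0.834 0.271 0 0 0.085" --pt "0.066 0.834 0.271 0 0 0.085"

```text
time_s: 11.65
position: [597.5, -341.3, 94.0]
ee_rot: [0.001, 0.995, -0.103, -0.005]
force: [-0.5, 0.2, 0.2]
finger_gap: 0.653
grip_force: 0.0
```

Run:
```python
from h import *
s=env.observe(); print(s["position"],s["joints"][5]); p=env.grab_frame("wrist"); save("w5",p); w,t=wcloud(p,s)
m=(w[...,0]>540)&(w[...,0]<690)&(w[...,1]>-390)&(w[...,1]<-290)&(w[...,2]>18)&(w[...,2]<45)
q=w[m]; mu=q[:,:2].mean(0); d=np.linalg.svd(q[:,:2]-mu,full_matrices=False)[2][0]; d*=np.sign(d[0]); e=(q[:,:2]-mu)@d; print("vis extent",np.percentile(e,[1,99]),mu,np.degrees(np.arctan2(d[1],d[0])), "tip end",mu+d*np.percentile(e,99.5))
y=-11.7; g=[602.04,-338.5]
plan(s["position"],q2r(s["ee_rot"]),[([*g,20],down(y)),([*g,-17],down(y))])
```

```text
[ 597.48516036 -341.33082651   93.98545621] 1.2101984577942588
vis extent [-53.02310792  54.86447771] [ 611.20736012 -338.93460739] -11.652724960482898 tip end [ 665.52972855 -350.13749316]
goal 0 call 1 rows>= 2 [0.038, -0.033, 0.616, 0.001, 0.003, -0.001]
goal 1 call 1 rows>= 1 [0.0, -0.0, 0.308, 0.0, 0.0, 0.0]
```

View pics/w5.png

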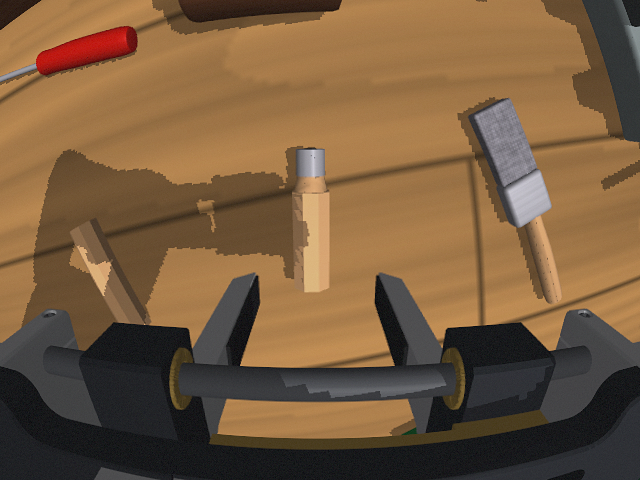

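Wrist view: handle B with ferrule at (311,160), body around (313,240), between the open fingers with its ferrule along tool +x. Descending with a small correction.

Request:
step_arm --pt "0.01 -0.02 0.2 0.001 0.003 0" --pt "0.02 -0.042 0.4 0.001 0.003 0" --pt "0.02 -0.042 0.55 0.001 0.003 0" --pt "0.02 -0.042 0.616 0.001 0.003 0" --pt "0.02 -0.042 0.616 0.001 0.003 0"

```text
time_s: 12.12
position: [601.5, -334.6, 21.5]
ee_rot: [0.0, 0.995, -0.101, 0.0]
force: [0.5, 0.2, -0.1]
finger_gap: 0.652
grip_force: 0.0
```

Request:
step_arm --pt "0 0 0.1 0 0 0" --pt "0 0 0.2 0 0 0" --pt "0 0 0.27 0 0 0" --pt "0 0 0.3 0 0 0" --pt "0 0 0.3 0 0 0"

```text
time_s: 12.53
position: [601.9, -335.9, -14.0]
ee_rot: [0.001, 0.995, -0.102, 0.001]
force: [-0.7, -0.1, -0.5]
finger_gap: 0.65
grip_force: 0.0
```

Request:
step_arm --pt "0 0 0 0 0 0" --pt "0 0 0 0 0 0" --pt "0 0 0 0 0 0" --pt "0 0 0 0 0 0" --pt "0 0 0 0 0 0" --grip -1

```text
time_s: 12.95
position: [602.5, -336.2, -12.5]
ee_rot: [0.001, 0.995, -0.102, 0.002]
force: [-1.0, 0.3, 0.3]
finger_gap: 0.333
grip_force: 0.0
```

Request:
step_arm --pt "0 0 0 0 0 0" --pt "0 0 0 0 0 0" --pt "0 0 0 0 0 0" --pt "0 0 0 0 0 0"

```text
time_s: 13.28
position: [602.5, -336.3, -12.6]
ee_rot: [0.001, 0.995, -0.102, 0.002]
force: [-0.6, -1.1, 2.8]
finger_gap: 0.295
grip_force: 25.0
```

Request:
step_arm --pt "0 0 -0.2 0 0 0" --pt "0 0 -0.5 0 0 0" --pt "0 0 -0.8 0 0 0" --pt "0 0 -1 0 0 0" --pt "0 0 -1 0 0 0" --pt "0 0 -1 0 0 0"

```text
invalid input at $.steps: expected 1 to 5 rows
```

Request:
step_arm --pt "0 0 -0.2 0 0 0" --pt "0 0 -0.5 0 0 0" --pt "0 0 -0.8 0 0 0" --pt "0 0 -1 0 0 0" --pt "0 0 -1 0 0 0"

```text
time_s: 13.7
position: [603.9, -337.0, 113.5]
ee_rot: [0.003, 0.995, -0.102, 0.006]
force: [0.4, -0.7, -0.0]
finger_gap: 0.291
grip_force: 25.0
```

Run:
```python
from h import *
s=env.observe(); print(s["position"],s["finger_gap"],s["grip_force"])
l=np.cross(n,u); G=T-2*l
p=np.array([602.5,-336.3,s["position"][2]-3]); 
plan(p,down(-11.7),[([530,-60,250],down(45)),(G+n*74,Q)]); print(G+n*74)
```

```text
[ 603.89192077 -336.97372187  113.48059758] 0.2911944585940164 24.99978350708261
goal 0 call 1 rows>= 3 [-0.353, -0.711, -0.388, 0.0, 0.0, -0.105]
goal 0 call 2 rows>= 3 [-0.104, -0.786, -0.387, 0.0, 0.0, -0.105]
goal 0 call 3 rows>= 3 [0.157, -0.778, -0.388, 0.0, 0.0, -0.105]
goal 1 call 1 rows>= 3 [0.587, -0.529, 0.129, -0.012, -0.045, -0.056]
goal 1 call 2 rows>= 3 [0.682, -0.419, 0.022, -0.013, -0.045, -0.056]
goal 1 call 3 rows>= 3 [0.739, -0.293, -0.094, -0.012, -0.046, -0.056]
[544.82169401 224.01057119 203.45486226]
```

Request:
step_arm --pt "-0.118 -0.237 -0.129 0 0 -0.035" --pt "-0.235 -0.474 -0.259 0 0 -0.07" --pt "-0.353 -0.711 -0.388 0 0 -0.105"

```text
time_s: 13.95
position: [576.6, -242.5, 152.5]
ee_rot: [0.001, 0.998, 0.065, 0.001]
force: [0.6, -0.1, -0.8]
finger_gap: 0.293
grip_force: 25.0
```

Request:
step_arm --pt "-0.035 -0.262 -0.129 0 0 -0.035" --pt "-0.069 -0.524 -0.258 0 0 -0.07" --pt "-0.104 -0.786 -0.387 0 0 -0.105"

```text
time_s: 14.2
position: [552.4, -150.0, 199.3]
ee_rot: [0.001, 0.974, 0.228, 0.001]
force: [-0.2, -0.0, -0.4]
finger_gap: 0.29
grip_force: 25.0
```

Request:
step_arm --pt "0.052 -0.259 -0.129 0 0 -0.035" --pt "0.105 -0.519 -0.259 0 0 -0.07" --pt "0.157 -0.778 -0.388 0 0 -0.105"

```text
time_s: 14.45
position: [528.1, -57.8, 245.7]
ee_rot: [0.002, 0.923, 0.385, 0.001]
force: [-0.5, -0.1, 0.2]
finger_gap: 0.29
grip_force: 25.0
```

Request:
step_arm --pt "0.196 -0.176 0.043 -0.004 -0.015 -0.019" --pt "0.391 -0.353 0.086 -0.008 -0.03 -0.037" --pt "0.587 -0.529 0.129 -0.012 -0.045 -0.056"

```text
time_s: 14.7
position: [533.6, 36.7, 229.8]
ee_rot: [0.047, 0.884, 0.462, -0.058]
force: [-0.0, -1.4, -0.6]
finger_gap: 0.291
grip_force: 25.0
```

Request:
step_arm --pt "0.227 -0.14 0.007 -0.004 -0.015 -0.019" --pt "0.455 -0.279 0.015 -0.009 -0.03 -0.037" --pt "0.682 -0.419 0.022 -0.013 -0.045 -0.056"

```text
time_s: 14.95
position: [538.7, 131.7, 213.3]
ee_rot: [0.092, 0.832, 0.535, -0.115]
force: [1.1, -1.2, 0.2]
finger_gap: 0.292
grip_force: 25.0
```

Request:
step_arm --pt "0.246 -0.098 -0.031 -0.004 -0.015 -0.019" --pt "0.493 -0.195 -0.063 -0.008 -0.031 -0.037" --pt "0.739 -0.293 -0.094 -0.012 -0.046 -0.056" --pt "0.739 -0.293 -0.094 -0.012 -0.046 -0.056" --pt "0.739 -0.293 -0.094 -0.012 -0.046 -0.056"

```text
time_s: 15.37
position: [543.3, 226.3, 196.2]
ee_rot: [0.135, 0.769, 0.6, -0.172]
force: [-0.3, -0.3, -0.3]
finger_gap: 0.296
grip_force: 25.0
```

```bash
cat > chk.py <<'E'
from h import *
s=env.observe(); p=env.grab_frame("wrist"); save("w6",p); w,t=wcloud(p,s); l=np.cross(n,u); G=T-2*l
print(s["position"],s["finger_gap"],s["grip_force"],s["force"],"err", [np.dot(s["position"]-G,a).round(1) for a in (u,l,n)], np.degrees((Q.inv()*q2r(s["ee_rot"])).as_rotvec()).round(2))
plan(s["position"],q2r(s["ee_rot"]),[(G+n*12,Q),(G+n*4,Q)])
# held handle in tool axes
m=(abs(t[...,1])<16)&(t[...,0]>13)&(t[...,0]<75)&(t[...,2]>-42)&(t[...,2]<10)
q=t[m]; mm=q[abs(q[:,1])<3]; k=np.polyfit(mm[mm[:,0]<48][:,0],mm[mm[:,0]<48][:,2],1); print("handle top z slope deg",np.degrees(np.arctan(k[0])).round(1),"top z",k[1].round(1),"y range",np.percentile(q[:,1],[2,98]).round(1),"tip x",np.percentile(q[:,0],99.5).round(1))
E
python3 chk.py
```

```text
[543.2693843  226.3497623  196.15501369] 0.2964204074814594 24.99955252977088 [-0.30231445 -0.33595258 -0.2970387 ] err [np.float64(-4.8), np.float64(-2.1), np.float64(68.2)] [-0.15 -0.29 -0.21]
goal 0 call 1 rows>= 2 [-0.038, 0.016, 0.468, 0.001, 0.002, 0.001]
goal 1 call 1 rows>= 1 [0.0, 0.0, 0.067, -0.0, -0.0, 0.0]
handle top z slope deg 7.8 top z -43.8 y range [-12.5  12.7] tip x 65.7
```

View pics/w6.png

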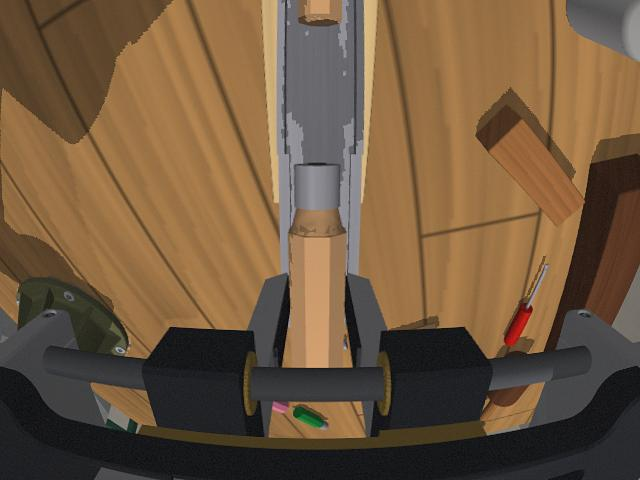

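The wrist view shows handle B held centred over the chute, ferrule at (317,185) pointing downhill. Handle A rests below, its butt at (320,15). Descending partway, then rechecking tilt.

Request:
step_arm --pt "-0.01 0.008 0.2 0 0.001 0" --pt "-0.02 0.016 0.35 0.001 0.002 0.001" --pt "-0.03 0.016 0.42 0.001 0.002 0.001" --pt "-0.03 0.016 0.46 0.001 0.002 0.001" --pt "-0.03 0.016 0.46 0.001 0.002 0.001"

```text
time_s: 15.83
position: [539.4, 197.2, 150.2]
ee_rot: [0.132, 0.773, 0.597, -0.169]
force: [-0.2, 0.5, -0.4]
finger_gap: 0.297
grip_force: 25.0
```

```bash
sed -i 's/>-42/>-55/' chk.py; python3 chk.py
python3 - <<'E'
from h import *
# handle low edge/top relative to the floor from the wrist cloud
s=env.observe(); p=env.grab_frame("wrist"); w,t=wcloud(p,s); d=w-o; S,E,r=d@u,d@np.cross(n,u),d@n
for a in range(190,262,8):
    m=(S>a)&(S<a+8)&(abs(E+2.4)<3)&(r<60); print(a,m.sum(),np.percentile(r[m],[10,50,90]).round(1) if m.any() else None)
E
```

```text
[539.44433497 197.23547    150.21905373] 0.29660310491939385 24.999684649519622 [-0.24099654  0.52076819 -0.41644524] err [np.float64(2.2), np.float64(1.4), np.float64(14.2)] [0.01 0.19 0.29]
goal 0 call 1 rows>= 1 [0.018, -0.012, 0.019, -0.0, -0.001, -0.002]
goal 1 call 1 rows>= 1 [0.0, 0.0, 0.066, -0.0, -0.0, 0.0]
handle top z slope deg 7.9 top z -43.9 y range [-15.  15.] tip x 74.6
190 165 [-0.   0.7  1.4]
198 160 [-0.1  0.7  1.5]
206 269 [ 0.6 37.7 39. ]
214 228 [37.2 38.2 39.1]
222 221 [36.8 38.  39.2]
230 232 [37.4 38.6 39.7]
238 237 [39.7 41.3 42.3]
246 207 [40.8 41.5 42.3]
254 193 [40.8 41.5 42.3]
```

Request:
step_arm --pt "0 -0.006 0.03 0 0 0" --pt "0 -0.012 0.06 0 0 -0.001" --pt "0 -0.012 0.08 0 0 -0.002" --pt "0 -0.012 0.094 0 0 -0.002" --pt "0 -0.012 0.094 0 0 -0.002"

```text
time_s: 16.35
position: [536.7, 194.0, 139.5]
ee_rot: [0.132, 0.771, 0.6, -0.17]
force: [1.0, 0.2, -0.7]
finger_gap: 0.292
grip_force: 25.0
```

Run:
```python
from h import *
s=env.observe(); p=env.grab_frame("wrist"); w,t=wcloud(p,s); d=w-o; S,E,r=d@u,d@np.cross(n,u),d@n
print(s["position"],s["force"])
for a in (190,238,246,254):
    m=(S>a)&(S<a+8)&(abs(E+2.4)<3)&(r<60); print(a,m.sum(),np.percentile(r[m],[10,50,90]).round(1))
m=(S>225)&(S<250)&(r>12)&(r<25); print("wood E",np.percentile(E[m],[2,98]))
m=(S>150)&(S<190)&(abs(r-16)<3)&(abs(E)<40); print("walls",np.median(E[m&(E>0)]),np.median(E[m&(E<0)]))
```

```text
[536.65613213 193.95877801 139.47356055] [ 0.99645392  0.23243093 -0.68653912]
190 192 [-0.2  0.7  1.5]
238 230 [28.2 29.1 30.1]
246 209 [28.5 29.3 30.1]
254 210 [28.6 29.3 30.1]
wood E [-15.89246087  11.01619485]
walls 22.958047409899635 -27.588422677358114
```

Handle B's bottom is about 0.5 mm above the floor, and it is centred. Releasing.

Request:
step_arm --pt "0 0 0 0 0 0" --pt "0 0 0 0 0 0" --pt "0 0 0 0 0 0" --pt "0 0 0 0 0 0" --pt "0 0 0 0 0 0" --grip 0.1

```text
time_s: 16.82
position: [536.9, 194.1, 139.9]
ee_rot: [0.132, 0.771, 0.6, -0.17]
force: [0.0, -1.2, -0.0]
finger_gap: 0.546
grip_force: 0.0
```

Request:
step_arm --pt "0 0 0 0 0 0" --pt "0 0 0 0 0 0" --pt "0 0 0 0 0 0" --pt "0 0 0 0 0 0" --pt "0 0 0 0 0 0"

```text
time_s: 17.23
position: [536.8, 194.1, 139.8]
ee_rot: [0.132, 0.771, 0.6, -0.17]
force: [-0.1, 0.2, 0.4]
finger_gap: 0.555
grip_force: 0.0
```

Request:
step_arm --pt "0 0 -0.2 0 0 0" --pt "0 0 -0.5 0 0 0" --pt "0 0 -0.8 0 0 0" --pt "0 0 -1 0 0 0" --pt "0 0 -1 0 0 0"

```text
time_s: 17.65
position: [550.3, 244.8, 253.4]
ee_rot: [0.132, 0.771, 0.6, -0.166]
force: [-0.5, 0.1, 1.2]
finger_gap: 0.543
grip_force: 0.0
```

Run:
```python
from h import *
s=env.observe(); p=env.grab_frame("wrist"); w,t=wcloud(p,s); sc=env.grab_frame("scene"); print(s["position"],s["time_s"])
im=[cv2.resize(sc["color"][180:310,380:560],(540,390),interpolation=2),cv2.resize(p["color"][:300,180:460],(364,390))]
c=np.hstack([im[0],cv2.resize(im[1],(260,390))]); cv2.imwrite("pics/end.png",c[...,::-1])
for nm,w in (("wrist",w),("scene",cloud(sc))):
    d=w-o; S,E,r=d@u,d@np.cross(n,u),d@n
    m=(abs(E+1)<12)&(r>8)&(r<33)&(S>-5)&(S<330); print(nm,m.sum(),np.percentile(S[m],[1,99]).round(1),[(a,int((m&(S>a)&(S<a+20)).sum()),np.percentile(r[m&(S>a)&(S<a+20)],90).round(1) if (m&(S>a)&(S<a+20)).any() else 0) for a in range(0,260,20)])
```

```text
[550.25653025 244.84244567 253.44030267] 17.65
wrist 4998 [ 81.2 217.5] [(0, 0, 0), (20, 0, 0), (40, 0, 0), (60, 16, np.float64(26.4)), (80, 669, np.float64(29.4)), (100, 714, np.float64(28.8)), (120, 631, np.float64(26.3)), (140, 721, np.float64(29.5)), (160, 769, np.float64(29.3)), (180, 746, np.float64(29.4)), (200, 732, np.float64(29.2)), (220, 0, 0), (240, 0, 0)]
scene 782 [ -3.1 219.3] [(0, 71, np.float64(25.8)), (20, 47, np.float64(28.0)), (40, 59, np.float64(28.5)), (60, 56, np.float64(28.8)), (80, 57, np.float64(29.1)), (100, 82, np.float64(27.6)), (120, 64, np.float64(24.9)), (140, 65, np.float64(28.8)), (160, 63, np.float64(29.0)), (180, 65, np.float64(28.7)), (200, 111, np.float64(27.7)), (220, 2, np.float64(25.5)), (240, 0, 0)]
```

View pics/end.png

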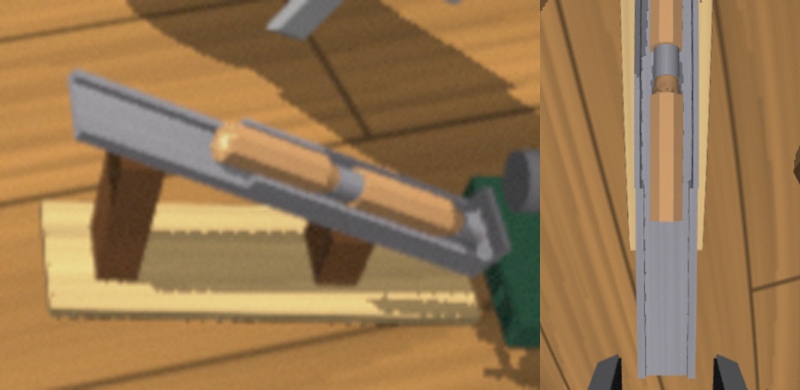

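Both handles lie in line in the chute, ferrules downhill, the second against the first (butt at about 218 mm uphill). The gripper is clear, so I'm handing in.

```bash
python3 -c "
from bench import env
print(env.hand_in())"
```

```text
the job is handed in; nothing more can be done
None
```

Both full-size ferruled handles are in the chute, ferrules downhill, one against the stop and the other against the first. The blank and the short handle were left out, and the job was handed in at about 18 s; my first grasp closed empty because the real fingertips sit about 24 mm short of the reported TCP, and I corrected for it.

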